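# Close down the bone-cleaning station

### The arm

A 6-joint arm with a two-finger parallel gripper is mounted at the origin on the work surface. World frame = base frame: x ahead of the robot, y to its left, z up, the work surface at z = 0. Lengths are in mm, angles in rad, forces in N, time in s.
With the tool pointing down it reaches from about 250 to 725 mm from the base axis. Payload 9.7 kg.
Tool frame: the origin (TCP) lies at the very end of the fingers, on their centre line; the grasp point (between the pads) lies r.pinch_z behind it (r.pinch_z is the distance from the TCP to the grasp point, in mm); z points along the fingers, y is the line along which they close (so a half turn about z gives the same grasp; the last joint's range is limited). The gripper opens to 85 mm and grips with 20 to 120 N. Pads are 22 mm wide; open, the fingers measure 114 mm over their backs; the gripper's body (76 mm by 85 mm) begins 54 mm behind the grasp point. The pads swing forward as they close: fully open they stand 13 mm farther back than shut.
Start: joints at [1.335, 0.087, 0.176, 1.66, 0, 1.571], TCP at [128.489, 534.778, 231.284] pointing down, gripper open.
Joint ranges: [-3.13, 3.13], [-0.85, 1.81], [-1.15, 1.24], [-2.2, 2.28], [-1.44, 1.52], [-3.14, 3.14]. Speed limits (rad/s): [2.22, 2.22, 2.57, 3.14, 3.14, 3.14].

### API

Orientations are given as a rotation vector (axis times angle).
In Python, from plant import r gives the robot as it stands. The module is installed in compiled form; this text tells all that it offers.
- The arm moves only by the tool send_rows, never from a script. Its argument "plan" is a list that holds one entry, the list of rows, each a list of 7 numbers: the turn, a rotation vector about the tool's x, y, z as a fraction of full scale, then the shift along the tool's x, y, z as a fraction of full scale, then the opening, from 0 (shut) to 1 (fully open). In form: [[[ax, ay, az, dx, dy, dz, grip], ...]]. A call has 1 to 12 rows; each row is the pose to reach, as a shift and turn from the pose commanded when the call began, along the tool's axes at that moment; what a row does not reach only later rows make up. Full scale, the value 1, is 0.2 m for a shift and 90 degrees for a turn. A row lasts 1/10 s, in which the tool goes at most 50 mm and 8.59 degrees, less where a joint would pass 70% of its speed; a pose out of reach is approached as far as the arm can. A call with a number of a shift or a turn outside -1 to 1 is refused whole. A call with a gripper value outside its range is refused whole. The fingers move at their own pace and stop on an object; "newtons" is the grip in N (left out, the last holds). Time passes only in rows, so rows that repeat a pose let the fingers close. It gives the time, the measured TCP pose, the force, the opening and the grip force at its end, in the units of the state.
- r.read_state(): the state, without advancing time (a new reading comes with each control period).
- r.camera(name): name is "side" or "top"; returns the picture (420x560x3 uint8, red, green, blue); there is no depth.
- r.get_calibration(name): a dict with "camera_matrix" (3x3 intrinsics, pixels), "origin" and "rotation" of the camera in the world. Camera axes: x right, y down, z forward; pixel columns grow to the right and rows downward; lengths in mm; the calibration is good to about 2 mm. A picture is of the moment at which its call begins. get_calibration takes no time and is no camera call.
- r.hand_in(): hands the job in; it is judged then, once.
The state is a dict: "t": time; "qpos": joint angles; "qd": joint speeds; "tau": joint torques, N m; "tcp_pos": TCP position; "eef_rot": TCP orientation; "wrist_force": force on the tool from outside, world axes, zero at the start; "ft_torque": the same for the moment, N m; "finger_gap": finger opening in mm; "finger_force": force on a finger pad.
Only numpy, scipy, OpenCV 4.12 (cv2) and the standard library are available. Lean on these libraries where they do the work, as an engineer would, in place of code of your own. Each camera call takes 0.05 s, during which the arm holds its last target. There are 200 camera calls.

### The job

Close down the bone-cleaning station: slide every scraper on the counter blade first into a slot of its own in the beech block until the handle meets the block. While the wash well is still open, press the orange cap of its spray canister right down and let it spring back, and after that put the green cover plate in the well's opening and press it down until it sits level and flush with the rim. Leave the heel bone and the brass bulb holder where they are.

Things in the scene. Friction and masses are not known exactly. Their poses are not given: they have to be found in the camera images.
- rack: slotted beech block fixed to the counter, 100 deep (x) x 256 wide (y) x 67 mm high; origin on the counter under the middle of its front face, +x into the slots, away from the robot. Three level slots 85 mm apart, open to front and back, each 46 mm wide, 9 mm high (floor 46, ceiling 55 mm up). The ceiling is two 12 mm thick lips with a 22 mm gap between, starting 12 mm behind the front face
- slot0 (a point): middle of the mouth of slot 0, at the block's front face, 50.5 mm above the counter, y = -85 mm in the block's frame; axes as the block's, +x into the slot. A tool let go in a slot sags about 5 degrees and stays
- slot1 (a point): middle of the mouth of slot 1, at the block's front face, 50.5 mm above the counter, y = 0 mm in the block's frame; axes as the block's, +x into the slot. A tool let go in a slot sags about 5 degrees and stays
- slot2 (a point): middle of the mouth of slot 2, at the block's front face, 50.5 mm above the counter, y = 85 mm in the block's frame; axes as the block's, +x into the slot. A tool let go in a slot sags about 5 degrees and stays
- scraper0: flat scraper lying loose, 110 g (may be absent): red handle 85 long x 26 wide x 20 mm high, steel blade 80 long x 40 wide x 3 mm thick at half the handle's height (10 mm up). Origin at the shoulder where handle meets blade, on the underside; +x to the blade tip, handle from x = -85 to 0 mm. The shoulder stops on the block's front when the blade is fully in, tip 80 mm inside
- scraper0_tip (a point): middle of the blade's front edge of the red scraper (80 mm ahead of the shoulder, 10 mm above the underside)
- scraper1: flat scraper lying loose, 110 g (may be absent): blue handle 85 long x 26 wide x 20 mm high, steel blade 80 long x 40 wide x 3 mm thick at half the handle's height (10 mm up). Origin at the shoulder where handle meets blade, on the underside; +x to the blade tip, handle from x = -85 to 0 mm. The shoulder stops on the block's front when the blade is fully in, tip 80 mm inside
- scraper1_tip (a point): middle of the blade's front edge of the blue scraper (80 mm ahead of the shoulder, 10 mm above the underside)
- scraper2: flat scraper lying loose, 110 g (may be absent): yellow handle 85 long x 26 wide x 20 mm high, steel blade 80 long x 40 wide x 3 mm thick at half the handle's height (10 mm up). Origin at the shoulder where handle meets blade, on the underside; +x to the blade tip, handle from x = -85 to 0 mm. The shoulder stops on the block's front when the blade is fully in, tip 80 mm inside
- scraper2_tip (a point): middle of the blade's front edge of the yellow scraper (80 mm ahead of the shoulder, 10 mm above the underside)
- station: wash well of aluminium fixed to the counter, an open box 142 (x) x 122 (y) x 50 mm high, walls 12 mm thick, opening 118 x 98 mm. Origin on the counter under its centre. A blue spray canister (52 mm across) is clamped beside it, its axis 120 mm towards the well's -y, with an orange cap on top.
- well_rim (a point): centre of the well's opening, level with its rim (50 mm above the counter); axes as the well's
- seal (a joint): how far the black rubber seal frame in the well has been pushed down, m: 0 raised (its top 3 mm below the rim) to 0.006 fully down (9 mm below the rim). It moves straight down, needs about 8 N (some 3 N more at 20 mm/s), stops firmly, and stays where it is left; the cover's own weight does not move it
- cover: loose green cover plate, 110 (x) x 90 (y) x 9 mm, 120 g; black grip bar on its middle, 60 along x, 16 wide, 24 mm high (top 33 mm above the underside). Origin under its centre. Fits the well's opening with 4 mm to spare each side, long side along the well's x, either way round; on the raised seal it stands 6 mm proud of the rim, pressed home it is flush
- nozzle (a joint): how far the orange spray cap is pressed down, m: 0 at rest to 0.008 fully down; springs back; takes about 3 N to start and 6 N at the bottom
- nozzle_top (a point): centre of the top of the orange spray cap (34 mm across), 166 mm above the counter at rest
- heel_bone: cream resin heel bone, about 80 x 40 x 48 mm; origin under its middle; bystander
- bulb_holder: brass bulb holder, foot 60 mm across, 55 mm tall; bystander
Things that resemble listed ones, but are neither listed nor needed, are in the scene too. Leave any pink look-alike of the scraper1 alone. What is shaped like the scraper2 but purple is not meant.

How it is judged (in metres and radians):
On the way, in this order (a step that is already met when the one before it is completed fails the run):
1. the spray cap is pressed right down (at least 6 mm of 8) while the cover is not on the well (value of joint nozzle above 0.006 m and horizontal distance between cover and well_rim above 0.07 m), for 0.05 s.
2. the spray cap has sprung back (value of joint nozzle below 0.002 m), for 0.1 s.
At the end, for the whole second after the job is handed in: every scraper present rests in a slot of the block, blade in to within 10 mm of fully home; the cover plate lies in the well's opening, level within 2 degrees and flush with the rim within 2.5 mm; the spray cap is up; everything is at rest (x of each of scraper0_tip, scraper1_tip, scraper2_tip in the frame of rack above 0.07 m and z of scraper0_tip in the frame of rack between 0.04 and 0.061 m and y of scraper0_tip in the frame of rack between -0.115 and 0.115 m and angle between the x axis of each of scraper0, scraper1, scraper2 and the x axis of rack, either way round below 0.17 rad and linear speed of each of scraper0, scraper1, scraper2 below 0.03 m/s and z of scraper1_tip in the frame of rack between 0.04 and 0.061 m and y of scraper1_tip in the frame of rack between -0.115 and 0.115 m and z of scraper2_tip in the frame of rack between 0.04 and 0.061 m and y of scraper2_tip in the frame of rack between -0.115 and 0.115 m and horizontal distance between cover and well_rim below 0.008 m and z of cover in the frame of well_rim between -0.012 and -0.0065 m and angle between cover's own z axis and vertical below 0.035 rad and linear speed of cover below 0.02 m/s and value of joint nozzle below 0.002 m); the robot touches nothing.
It fails at once if the heel bone or the bulb holder is moved more than 30 mm (distance of any of heel_bone, bulb_holder from where it was at the start of the episode above 0.03 m).
Of scraper0, scraper1, scraper2 only 2 to 3 are there at a start; the rules pass over those that are not, and their reading is None.
At some moment in a run one of scraper0, scraper1, scraper2, cover may be knocked a few centimetres aside while the robot is not near it.
Once in a run the grip may slacken for a moment while it holds something.
It also fails if it takes over 210 s, if anything falls off the work surface, if the arm or the gripper's body presses on something with over 40 N, if the wrist force passes 120 N, or if a joint passes its speed limit or range.

## Working session

There is one attempt and no reset: what is moved stays moved. The work goes in short steps, Python scripts to look and compute and a tool call to move; the robot and the scene stay as the last step left them, time stands still between calls to the robot, and variables do not carry over. Pictures are saved under pics/ and viewed, at most 14 in all, crops included, and the job is handed in when it is done.

Besides the shell and the picture viewer there is one more tool, called after ">>>" by a JSON object that holds its "api" and its "payload", one argument or row to a line. send_rows: Moves the arm, as the interface text tells. Its arguments: {"type":"object","properties":{"plan":{"type":"array"},"newtons":{"type":"number"}},"required":["plan"]}

```bash
mkdir -p pics; python3 - <<'E'
from plant import r
import cv2
for n in ("top","side"):
    im=r.camera(n); cv2.imwrite(f"pics/{n}0.png",im[:,:,::-1]); c=r.get_calibration(n)
    print(n,c["camera_matrix"],c["origin"],c["rotation"])
print(r.read_state(),r.pinch_z)
E
```

```text
top [[399.66211288   0.         276.41271607]
 [  0.         399.66211288 207.0334429 ]
 [  0.           0.           1.        ]] [ 2.07383435e+02 -1.00636497e+00  1.18411494e+03] [-2.05427147  2.12870331 -0.26518612]
side [[391.06866889   0.         280.12757986]
 [  0.         391.06866889 214.41769015]
 [  0.           0.           1.        ]] [ 233.74235207 -758.23377061  909.20040336] [-2.33218242  0.31610053 -0.15407145]
{'t': 0.1, 'qpos': array([1.33502521e+00, 8.73906915e-02, 1.75183137e-01, 1.65980756e+00,
       2.22141226e-05, 1.57082957e+00]), 'qd': array([-0.00078893, -0.00097177,  0.0009366 ,  0.00067331, -0.00048937,
       -0.00029626]), 'tau': array([-1.56751652e-03, -5.21557724e+01,  4.65655553e+01,  1.59452349e-02,
        3.53927260e-05, -2.03097400e-06]), 'tcp_pos': array([128.41842171, 534.57116404, 230.64636303]), 'eef_rot': array([-3.69523562e-01, -3.11961761e+00,  1.89697392e-03]), 'wrist_force': array([0.3274458 , 0.10539529, 0.16217143]), 'ft_torque': array([-0.04887934,  0.02715478, -0.00572613]), 'finger_force': 0.0, 'finger_gap': 85.42483221110237} 18.700000000000003
```

View pics/top0.png

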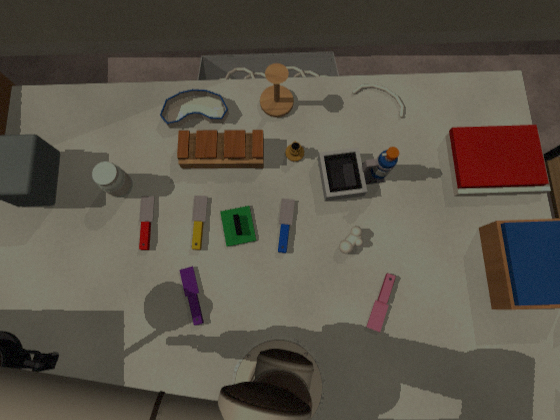

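View pics/side0.png

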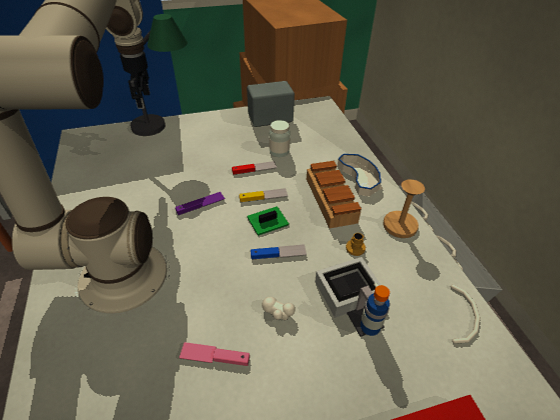

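```bash
cat > h.py <<'E'
import numpy as np, cv2
from scipy.spatial.transform import Rotation as R
from scipy.optimize import least_squares
from plant import r
CAL={n:r.get_calibration(n) for n in ("top","side")}
def proj(n,P):
    c=CAL[n]; q=(np.asarray(P,float)-c["origin"])@R.from_rotvec(c["rotation"]).as_matrix()
    K=c["camera_matrix"]; return q[:,:2]/q[:,2:]*K[0,0]+K[:2,2]
def box(x0,x1,y0,y1,z0,z1): return np.array([[x,y,z] for x in(x0,x1) for y in(y0,y1) for z in(z0,z1)],float)
def cyl(rad,z0,z1): return np.array([[rad*np.cos(a),rad*np.sin(a),z] for a in np.linspace(0,6.283,24) for z in(z0,z1)])
HANDLE=box(-85,0,-13,13,0,20)
COVER=box(-55,55,-45,45,0,9)
RACK=np.vstack([box(0,100,-128,128,0,46),box(12,100,-128,128,46,67)])
CAP=cyl(17,152,166)
def place(P,p,z=0):
    c,s=np.cos(p[2]),np.sin(p[2]); return np.c_[P[:,0]*c-P[:,1]*s+p[0],P[:,0]*s+P[:,1]*c+p[1],P[:,2]+z]
def feats(h):
    m=cv2.moments(h.astype(np.float32)); a=m["m00"]
    return np.array([m["m10"]/a,m["m01"]/a,m["mu20"]/a/5,m["mu11"]/a/5,m["mu02"]/a/5])
HSV={"red":((0,150,50),(6,255,255)),"yellow":((21,150,60),(32,255,255)),"blue":((105,150,50),(122,255,255)),
"green":((50,120,40),(80,255,255)),"orange":((8,190,190),(16,255,255)),"brown":((4,90,50),(18,230,255))}
def hull(im,col,near):
    m=cv2.inRange(cv2.cvtColor(im,cv2.COLOR_RGB2HSV),*HSV[col])
    if col in("brown",): m=cv2.morphologyEx(m,cv2.MORPH_CLOSE,np.ones((7,7)))
    n,l,s,c=cv2.connectedComponentsWithStats(m)
    k=[i for i in range(1,n) if s[i,4]>25]
    if not k: return None
    b=min(k,key=lambda i:np.hypot(*(c[i]-near)))
    ys,xs=np.nonzero(l==b); xy=np.c_[xs,ys].astype(float)
    # pixel squares
    return cv2.convexHull(np.vstack([xy+d for d in((.4,.4),(-.4,.4),(.4,-.4),(-.4,-.4))]).astype(np.float32))
def fit(ims,col,P,p0,z=0,cams=("top","side"),yaw=True):
    H={}
    for n in cams:
        near=proj(n,place(P,p0,z)).mean(0); H[n]=feats(hull(ims[n],col,near))
    def f(p):
        p=[p[0],p[1],p[2]*.01 if yaw else 0]
        return np.concatenate([feats(cv2.convexHull(proj(n,place(P,p,z)).astype(np.float32)))-H[n] for n in cams])
    s=least_squares(f,[p0[0],p0[1],p0[2]*100],diff_step=1e-3,x_scale=[10,10,5])
    return np.array([s.x[0],s.x[1],s.x[2]*.01]),np.abs(s.fun).max()
def ground(n,uv,z=0):
    c=CAL[n];K=c["camera_matrix"]; d=R.from_rotvec(c["rotation"]).as_matrix()@np.array([(uv[0]-K[0,2])/K[0,0],(uv[1]-K[1,2])/K[1,1],1])
    return c["origin"]+d*(z-c["origin"][2])/d[2]
E
python3 - <<'E'
from h import *
ims={n:cv2.imread(f"pics/{n}0.png")[:,:,::-1].copy() for n in("top","side")}
for nm,col,P,uv,z in [("red","red",HANDLE,(145,235),10),("yellow","yellow",HANDLE,(197,235),10),("blue","blue",HANDLE,(284,239),10),("cover","green",COVER,(238,226),5),("rack","brown",RACK,(221,149),35),("cap","orange",CAP,(392,153),160)]:
    g=ground("top",uv,z); p0=[g[0]-50*(nm=="rack")+42*(P is HANDLE),g[1],0.01]
    for cams in (("top","side"),("top",),("side",)):
        try:
            p,e=fit(ims,col,P,p0,0,cams,nm!="cap"); print(nm,cams,p[:2].round(1),np.degrees(p[2]).round(1),e.round(2))
        except Exception as x: print(nm,cams,x)
a=cv2.resize(ims["top"][140:205,310:410,::-1],None,fx=7,fy=7,interpolation=cv2.INTER_CUBIC)
cv2.imwrite("pics/a.png",a)
b=cv2.resize(ims["side"][250:340,310:400,::-1],None,fx=6.5,fy=6.5,interpolation=cv2.INTER_CUBIC)
cv2.imwrite("pics/b.png",b)
E
```

```text
red ('top', 'side') [472.3 383. ] -1.1 2.06
red ('top',) [472.7 383.4] -0.2 2.07
red ('side',) [471.5 382.9] -3.0 0.73
yellow ('top', 'side') [468.4 225.1] -4.0 1.16
yellow ('top',) [469.4 224.9] -3.6 1.17
yellow ('side',) [466.9 223.9] -7.2 0.83
blue ('top', 'side') [449.6 -35.1] -9.6 1.48
blue ('top',) [450.1 -35.3] -9.2 1.5
blue ('side',) [449.1 -34.5] -10.1 1.25
cover ('top', 'side') [451.6 106.7] 11.6 0.43
cover ('top',) [452.3 106.2] 10.9 0.47
cover ('side',) [451.  107.5] 13.6 0.19
rack ('top', 'side') [637.4 153.5] -1.7 0.98
rack ('top',) [637.7 154.2] -1.8 0.95
rack ('side',) [636.6 152.1] -1.6 0.75
cap ('top', 'side') 'NoneType' object has no attribute 'astype'
cap ('top',) 'NoneType' object has no attribute 'astype'
cap ('side',) [ 611.  -327.8] 0.6 1.39
```

View pics/a.png

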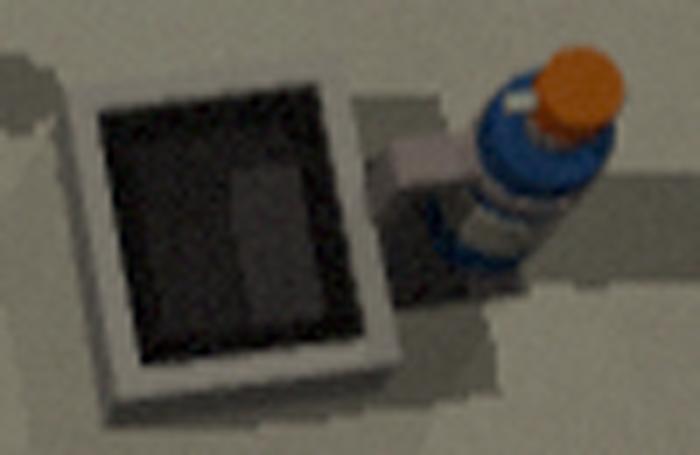

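View pics/b.png

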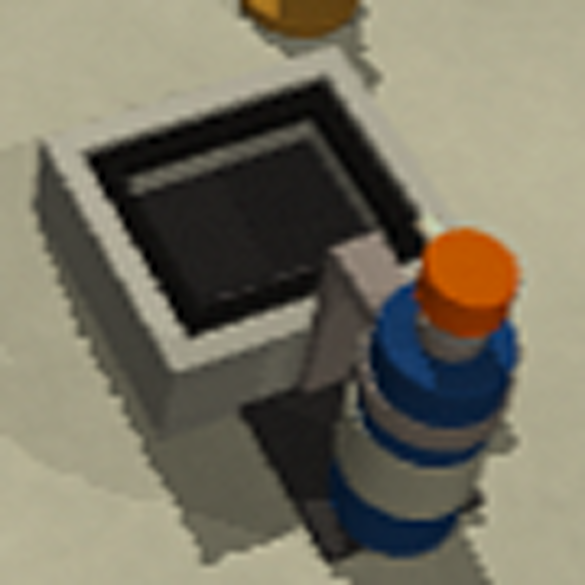

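```bash
python3 - <<'E'
from h import *
uvt=(np.array([(100,112),(320,86),(366,338),(142,364)])+.5)/7-.5+(310,140)
uvs=(np.array([(90,153),(325,78),(190,335),(425,252)])+.5)/6.5-.5+(310,250)
# model corners (x fwd,y left): top: TL=(+,+),TR=(+,-),BR=(-,-),BL=(-,+)
C=np.array([(59,49,50),(59,-49,50),(-59,-49,50),(-59,49,50)],float)
S=C[[3,0,2,1]]
for w in ("both","top","side"):
    f=lambda p:np.concatenate(([(proj("top",place(C,p))-uvt).ravel()] if w!="side" else [])+([(proj("side",place(S,p))-uvs).ravel()] if w!="top" else []))
    s=least_squares(f,[560,-230,0.1]);print(w,s.x.round(1),np.degrees(s.x[2]).round(1),s.fun.round(1))
    p=s.x; print(" cap pred",place(np.array([[0,-120,166.]]),p).round(1))
ct=(np.array([580,90])+.5)/7-.5+(310,140); cs=(np.array([470,272])+.5)/6.5-.5+(310,250)
print(ground("top",ct,166),ground("side",cs,166))
E
```

```text
both [ 5.957e+02 -2.131e+02  1.000e-01] 5.0 [-0.5 -0.3 -0.  -0.3  0.2  0.7 -0.5  0.9 -1.7 -0.3  0.3 -0.5 -0.7  0.7
  3.1  0.2]
 cap pred [[ 606.1 -332.7  166. ]]
top [ 5.965e+02 -2.138e+02  1.000e-01] 5.0 [-0.3 -0.6  0.2 -0.5  0.4  0.4 -0.3  0.6]
 cap pred [[ 607.  -333.4  166. ]]
side [ 5.951e+02 -2.126e+02  1.000e-01] 5.0 [-1.9 -0.5  0.1 -0.6 -1.   0.6  2.9  0. ]
 cap pred [[ 605.6 -332.1  166. ]]
[ 606.51732315 -331.53040684  166.        ] [ 606.13742547 -333.9898649   166.        ]
```

```bash
cat >> h.py <<'E'
def TD(yaw):  # tool down, tool y axis along world angle yaw+90deg or opposite
    return R.from_matrix(np.array([[np.cos(yaw),np.sin(yaw),0],[np.sin(yaw),-np.cos(yaw),0],[0,0,-1]]).T.reshape(3,3).T)
def plan(targets,start=None):
    """targets: (x,y,z,yaw_deg); prints row fractions, each from the previous target"""
    s=r.read_state(); p=s["tcp_pos"]; q=R.from_rotvec(s["eef_rot"])
    print("t %.1f tcp %s gap %.1f ff %.1f wf %s"%(s["t"],p.round(1),s["finger_gap"],s["finger_force"],s["wrist_force"].round(1)), "toolx yaw %.1f"%np.degrees(np.arctan2(q.as_matrix()[1,0],q.as_matrix()[0,0])))
    for t in targets:
        c=[TD(np.radians(t[3])+k*np.pi) for k in(0,1)]
        g=min(c,key=lambda g:(q.inv()*g).magnitude())
        d=q.inv().apply(np.array(t[:3])-p)/200; v=(q.inv()*g).as_rotvec()/(np.pi/2)
        print(t,"->",v.round(4),d.round(4),"rows>=%d"%max(np.ceil(np.linalg.norm(d)*4),np.ceil(np.linalg.norm(v)*90/8.59)))
        p,q=np.array(t[:3]),g
def off(p,dx,dy=0):
    c,s=np.cos(p[2]),np.sin(p[2]); return p[0]+dx*c-dy*s,p[1]+dx*s+dy*c
E
python3 - <<'E'
from h import *
print(TD(.1).as_matrix().round(2))
p=[472.3,383,np.radians(-1.)]
x,y=off(p,-40)
plan([(290,450,180,-1),(x,y,100,-1),(x,y,2.5,-1)])
E
```

```text
[[ 1.   0.1  0. ]
 [ 0.1 -1.   0. ]
 [ 0.   0.  -1. ]]
t 0.1 tcp [128.4 534.6 230.6] gap 85.4 ff 0.0 wf [0.3 0.1 0.2] toolx yaw 166.5
(290, 450, 180, -1) -> [-8.00e-04 -1.00e-04 -1.39e-01] [-0.8843 -0.2221  0.2535] rows>=4
(np.float64(432.30609219374435), np.float64(383.69809625749133), 100, -1) -> [0. 0. 0.] [-0.7172 -0.319   0.4   ] rows>=4
(np.float64(432.30609219374435), np.float64(383.69809625749133), 2.5, -1) -> [0. 0. 0.] [0.     0.     0.4875] rows>=2
```

>>> {"api": "send_rows", "payload": {
  "plan": [
    [[0,0,-0.139,-0.8843,-0.2221,0.2535,1],[0,0,-0.139,-0.8843,-0.2221,0.2535,1],[0,0,-0.139,-0.8843,-0.2221,0.2535,1],[0,0,-0.139,-0.8843,-0.2221,0.2535,1],[0,0,-0.139,-0.8843,-0.2221,0.2535,0.7],[0,0,-0.139,-0.8843,-0.2221,0.2535,0.7]]
  ],
  "newtons": 50
}}

```text
t: 0.7
tcp_pos: [290.6, 449.6, 180.0]
eef_rot: [-0.031, -3.141, 0.001]
wrist_force: [-0.6, 0.3, -0.5]
finger_gap: 60.3
finger_force: 0.0
```

>>> {"api": "send_rows", "payload": {
  "plan": [
    [[0,0,0,-0.717,-0.319,0.4,0.7],[0,0,0,-0.717,-0.319,0.4,0.7],[0,0,0,-0.717,-0.319,0.4,0.7],[0,0,0,-0.717,-0.319,0.4,0.7],[0,0,0,-0.717,-0.319,0.4,0.7],[0,0,0,-0.717,-0.319,0.4,0.7],[0,0,0,-0.717,-0.319,0.4,0.7]]
  ]
}}

```text
t: 1.4
tcp_pos: [431.4, 385.3, 101.6]
eef_rot: [0.025, 3.141, 0.002]
wrist_force: [-0.7, -0.2, 1.4]
finger_gap: 59.9
finger_force: 0.0
```

```bash
python3 - <<'E'
from h import *
plan([(432.3,383.7,2.5,-1)])
im=r.camera("side"); cv2.imwrite("pics/c.png",cv2.resize(im[60:260,150:400,::-1],None,fx=3,fy=3))
E
```

```text
t 1.4 tcp [431.4 385.3 101.6] gap 59.9 ff 0.0 wf [-0.7 -0.2  1.4] toolx yaw 179.1
(432.3, 383.7, 2.5, -1) -> [0.0006 0.0004 0.0011] [-0.0043 -0.0082  0.4955] rows>=2
```

View pics/c.png

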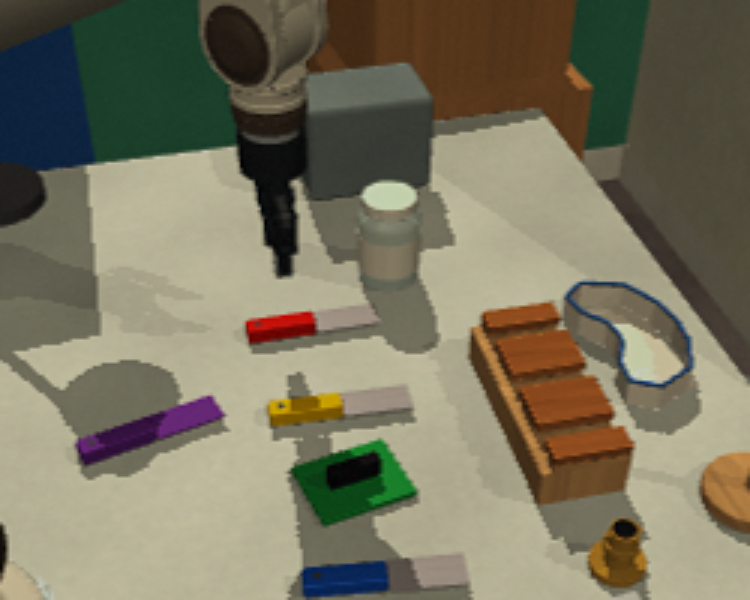

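>>> {"api": "send_rows", "payload": {
  "plan": [
    [[0,0,0.001,-0.004,-0.008,0.25,0.7],[0,0,0.001,-0.004,-0.008,0.42,0.7],[0,0,0.001,-0.004,-0.008,0.495,0.7],[0,0,0.001,-0.004,-0.008,0.495,0.7],[0,0,0.001,-0.004,-0.008,0.495,0.7]]
  ]
}}

```text
t: 1.95
tcp_pos: [433.4, 383.3, 3.4]
eef_rot: [0.029, 3.14, 0.002]
wrist_force: [-0.1, -0.3, 0.2]
finger_gap: 59.4
finger_force: 0.0
```

>>> {"api": "send_rows", "payload": {
  "plan": [
    [[0,0,0,0,0,0,0.1],[0,0,0,0,0,0,0.1],[0,0,0,0,0,0,0.1],[0,0,0,0,0,0,0.1],[0,0,0,0,0,0,0.1],[0,0,0,0,0,0,0.1]]
  ],
  "newtons": 50
}}

```text
t: 2.55
tcp_pos: [433.9, 383.1, 3.4]
eef_rot: [0.03, 3.139, 0.003]
wrist_force: [-1.1, -0.2, 5.9]
finger_gap: 24.8
finger_force: 51.1
```

```bash
cat >> h.py <<'E'
RACKP=[637.4,153.5,np.radians(-1.7)]
def ins(k,sh,z,pre=[]):
    a=np.degrees(RACKP[2]); Y=(k-1)*85
    plan(pre+[(*off(RACKP,-100-sh,Y),z+25,a),(*off(RACKP,-100-sh,Y),z,a),(*off(RACKP,-60-sh,Y),z,a),(*off(RACKP,-sh+3,Y),z,a)])
E
python3 - <<'E'
from h import *
ins(2,38.5,43.9,[(433.9,383.1,70,-1)])
E
```

```text
t 2.5 tcp [433.9 383.1   3.4] gap 24.8 ff 51.1 wf [-1.1 -0.2  5.9] toolx yaw 178.9
(433.9, 383.1, 70, -1) -> [ 0.0012  0.0012 -0.0011] [-0.0005  0.0008 -0.3331] rows>=2
(np.float64(501.48259012069974), np.float64(242.57136291593548), 68.9, np.float64(-1.7)) -> [0.     0.     0.0078] [-0.3501 -0.6966  0.0055] rows>=4
(np.float64(501.48259012069974), np.float64(242.57136291593548), 43.9, np.float64(-1.7)) -> [0. 0. 0.] [0.    0.    0.125] rows>=1
(np.float64(541.4649845254751), np.float64(241.38471315253105), 43.9, np.float64(-1.7)) -> [0. 0. 0.] [-0.2 -0.   0. ] rows>=1
(np.float64(604.4372557129963), np.float64(239.51573977516907), 43.9, np.float64(-1.7)) -> [0. 0. 0.] [-0.315 -0.     0.   ] rows>=2
```

>>> {"api": "send_rows", "payload": {
  "plan": [
    [[0.001,0.001,-0.001,0,0,-0.2,0.1],[0.001,0.001,-0.001,0,0,-0.333,0.1],[0.001,0.001,-0.001,0,0,-0.333,0.1],[0.001,0.001,-0.001,0,0,-0.333,0.1]]
  ]
}}

```text
t: 2.95
tcp_pos: [433.5, 382.6, 68.7]
eef_rot: [-0.028, -3.141, 0.001]
wrist_force: [-0.1, -1.0, -2.2]
finger_gap: 24.6
finger_force: 50.2
```

>>> {"api": "send_rows", "payload": {
  "plan": [
    [[0,0,0.004,-0.1,-0.2,0.005,0.1],[0,0,0.008,-0.2,-0.4,0.005,0.1],[0,0,0.008,-0.3,-0.6,0.005,0.1],[0,0,0.008,-0.35,-0.697,0.005,0.1],[0,0,0.008,-0.35,-0.697,0.005,0.1],[0,0,0.008,-0.35,-0.697,0.005,0.1],[0,0,0.008,-0.35,-0.697,0.005,0.1]]
  ]
}}

```text
t: 3.65
tcp_pos: [500.0, 242.3, 66.5]
eef_rot: [-0.046, -3.139, 0.003]
wrist_force: [-0.6, -0.2, -0.7]
finger_gap: 24.4
finger_force: 50.1
```

```bash
python3 - <<'E'
from h import *
ins(2,38.5,43.9)
im=np.hstack([cv2.resize(r.camera("top")[120:260,120:300],None,fx=2.2,fy=2.2),cv2.resize(r.camera("side")[120:260,210:370],None,fx=2.2,fy=2.2)]); cv2.imwrite("pics/d.png",im[:,:,::-1])
E
```

```text
t 3.6 tcp [500.  242.3  66.5] gap 24.4 ff 50.1 wf [-0.6 -0.2 -0.7] toolx yaw 178.3
(np.float64(501.48259012069974), np.float64(242.57136291593548), 68.9, np.float64(-1.7)) -> [-0.0012 -0.0017  0.0002] [-0.0074  0.0014 -0.012 ] rows>=1
(np.float64(501.48259012069974), np.float64(242.57136291593548), 43.9, np.float64(-1.7)) -> [0. 0. 0.] [0.    0.    0.125] rows>=1
(np.float64(541.4649845254751), np.float64(241.38471315253105), 43.9, np.float64(-1.7)) -> [0. 0. 0.] [-0.2 -0.   0. ] rows>=1
(np.float64(604.4372557129963), np.float64(239.51573977516907), 43.9, np.float64(-1.7)) -> [0. 0. 0.] [-0.315 -0.     0.   ] rows>=2
```

View pics/d.png

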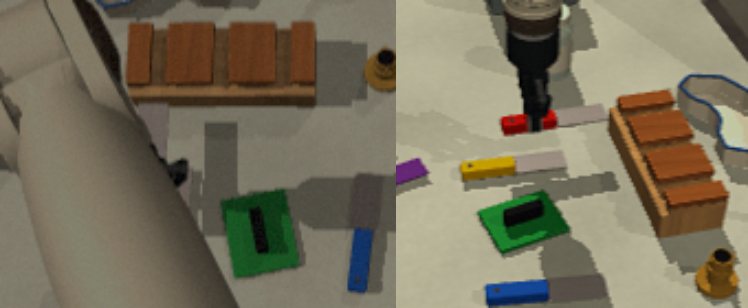

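>>> {"api": "send_rows", "payload": {
  "plan": [
    [[-0.001,-0.002,0,-0.007,0.001,0.06,0.1],[-0.001,-0.002,0,-0.007,0.001,0.113,0.1],[-0.001,-0.002,0,-0.007,0.001,0.113,0.1],[-0.001,-0.002,0,-0.007,0.001,0.113,0.1],[-0.001,-0.002,0,-0.007,0.001,0.113,0.1]]
  ]
}}

```text
t: 4.25
tcp_pos: [502.1, 242.0, 44.9]
eef_rot: [0.047, 3.139, 0.0]
wrist_force: [-0.6, 0.2, -0.6]
finger_gap: 24.9
finger_force: 50.1
```

```bash
python3 - <<'E'
from h import *
ins(2,38.5,43.9)
E
```

```text
t 4.2 tcp [502.1 242.   44.9] gap 24.9 ff 50.1 wf [-0.6  0.2 -0.6] toolx yaw 178.3
(np.float64(501.48259012069974), np.float64(242.57136291593548), 68.9, np.float64(-1.7)) -> [ 0.0001  0.0011 -0.0002] [ 0.003   0.0029 -0.1201] rows>=1
(np.float64(501.48259012069974), np.float64(242.57136291593548), 43.9, np.float64(-1.7)) -> [0. 0. 0.] [0.    0.    0.125] rows>=1
(np.float64(541.4649845254751), np.float64(241.38471315253105), 43.9, np.float64(-1.7)) -> [0. 0. 0.] [-0.2 -0.   0. ] rows>=1
(np.float64(604.4372557129963), np.float64(239.51573977516907), 43.9, np.float64(-1.7)) -> [0. 0. 0.] [-0.315 -0.     0.   ] rows>=2
```

>>> {"api": "send_rows", "payload": {
  "plan": [
    [[0,0.001,0,-0.05,0.002,0.003,0.1],[0,0.001,0,-0.1,0.002,0.003,0.1],[0,0.001,0,-0.15,0.002,0.003,0.1],[0,0.001,0,-0.2,0.002,0.003,0.1],[0,0.001,0,-0.2,0.002,0.003,0.1]]
  ]
}}

```text
t: 4.75
tcp_pos: [543.4, 240.9, 43.9]
eef_rot: [0.048, 3.141, -0.0]
wrist_force: [-0.4, -0.4, -1.5]
finger_gap: 24.8
finger_force: 50.1
```

>>> {"api": "send_rows", "payload": {
  "plan": [
    [[0,0,0,-0.06,0.001,0,0.1],[0,0,0,-0.12,0.001,0,0.1],[0,0,0,-0.18,0.001,0,0.1],[0,0,0,-0.22,0.001,0,0.1],[0,0,0,-0.26,0.001,0,0.1],[0,0,0,-0.28,0.001,0,0.1],[0,0,0,-0.295,0.001,0,0.1],[0,0,0,-0.305,0.001,0,0.1],[0,0,0,-0.31,0.001,0,0.1]]
  ]
}}

```text
t: 5.65
tcp_pos: [601.2, 239.4, 44.0]
eef_rot: [-0.046, -3.135, 0.0]
wrist_force: [-18.3, -0.7, 7.5]
finger_gap: 25.0
finger_force: 51.1
```

>>> {"api": "send_rows", "payload": {
  "plan": [
    [[0,0,0,0.005,0,0,0.6],[0,0,0,0.005,0,0,0.6],[0,0,0,0.005,0,0,0.6],[0,0,0,0.005,0,0,0.6],[0,0,0,0.005,0,-0.2,0.6],[0,0,0,0.005,0,-0.4,0.6],[0,0,0,0.005,0,-0.4,0.6],[0,0,0,0.005,0,-0.4,0.6]]
  ]
}}

```text
t: 6.45
tcp_pos: [603.8, 239.7, 125.4]
eef_rot: [0.047, 3.139, 0.001]
wrist_force: [0.5, 0.4, 0.1]
finger_gap: 51.1
finger_force: 0.0
```

```bash
python3 - <<'E'
from h import *
ims={n:r.camera(n) for n in("top","side")}
for c,p0 in(("yellow",[468,225,-.07]),("blue",[450,-35,-.17])):
    for cams in(("top",),("side",)):
        try: print(c,cams,fit(ims,c,HANDLE,p0,0,cams))
        except Exception as e: print(c,cams,e)
p=[468.4,225.1,np.radians(-4.)]; x,y=off(p,-40)
plan([(x,y,110,-4),(x,y,4,-4)])
E
```

```text
yellow ('top',) 'NoneType' object has no attribute 'astype'
yellow ('side',) (array([ 4.66909408e+02,  2.23928643e+02, -1.25418175e-01]), np.float64(0.8287799542868566))
blue ('top',) (array([ 4.50000320e+02, -3.55068307e+01, -1.62592100e-01]), np.float64(1.4592838514610396))
blue ('side',) (array([ 4.49069285e+02, -3.45214416e+01, -1.76310326e-01]), np.float64(1.246557105953503))
t 6.5 tcp [602.7 239.3 123.1] gap 51.0 ff 0.0 wf [-0.3 -0.7 -0.6] toolx yaw 178.3
(np.float64(428.497437989607), np.float64(227.890258949765), 110, -4) -> [-0.0004 -0.0007  0.0253] [ 0.8688 -0.083   0.0665] rows>=4
(np.float64(428.497437989607), np.float64(227.890258949765), 4, -4) -> [0. 0. 0.] [0.   0.   0.53] rows>=3
```

Nothing else has moved. On to yellow, with its grasp.

>>> {"api": "send_rows", "payload": {
  "plan": [
    [[0,0,0.02,0.22,-0.02,0,0.6],[0,0,0.025,0.44,-0.04,0.02,0.6],[0,0,0.025,0.66,-0.06,0.04,0.6],[0,0,0.025,0.869,-0.083,0.066,0.6],[0,0,0.025,0.869,-0.083,0.066,0.6],[0,0,0.025,0.869,-0.083,0.066,0.6],[0,0,0.025,0.869,-0.083,0.066,0.6],[0,0,0.025,0.869,-0.083,0.066,0.6]]
  ]
}}

```text
t: 7.35
tcp_pos: [429.7, 228.2, 110.7]
eef_rot: [-0.11, -3.14, 0.0]
wrist_force: [0.1, -0.3, 0.3]
finger_gap: 51.6
finger_force: 0.0
```

>>> {"api": "send_rows", "payload": {
  "plan": [
    [[0,0,0,0,0,0.25,0.6],[0,0,0,0,0,0.42,0.6],[0,0,0,0,0,0.53,0.6],[0,0,0,0,0,0.53,0.6],[0,0,0,0,0,0.53,0.6],[0,0,0,0,0,0.53,0.1],[0,0,0,0,0,0.53,0.1],[0,0,0,0,0,0.53,0.1],[0,0,0,0,0,0.53,0.1],[0,0,0,0,0,0.53,0.1],[0,0,0,0,0,0.53,0.1]]
  ]
}}

```text
t: 8.45
tcp_pos: [430.0, 228.6, 6.8]
eef_rot: [0.109, 3.137, 0.002]
wrist_force: [0.2, -0.7, 5.4]
finger_gap: 24.5
finger_force: 50.2
```

```bash
python3 - <<'E'
from h import *
t=r.read_state()["tcp_pos"]; sh=468.4-t[0]; print(sh)
ins(1,sh,t[2]+40.5,[(t[0],t[1],70,-4)])
E
```

```text
38.37953755897365
t 8.4 tcp [430.  228.6   6.8] gap 24.5 ff 50.2 wf [ 0.2 -0.7  5.4] toolx yaw 176.0
(np.float64(430.0204624410263), np.float64(228.63233812499976), 70, -4) -> [0.001  0.0019 0.0003] [-0.0009  0.0005 -0.3159] rows>=2
(np.float64(499.08136879416725), np.float64(157.60520113760927), np.float64(72.31659845596435), np.float64(-1.7)) -> [ 0.      0.     -0.0256] [-0.3692 -0.3302 -0.0116] rows>=2
(np.float64(499.08136879416725), np.float64(157.60520113760927), np.float64(47.31659845596435), np.float64(-1.7)) -> [0. 0. 0.] [0.    0.    0.125] rows>=1
(np.float64(539.0637631989425), np.float64(156.41855137420484), np.float64(47.31659845596435), np.float64(-1.7)) -> [0. 0. 0.] [-0.2 -0.   0. ] rows>=1
(np.float64(602.0360343864638), np.float64(154.54957799684286), np.float64(47.31659845596435), np.float64(-1.7)) -> [0. 0. 0.] [-0.315  0.     0.   ] rows>=2
```

>>> {"api": "send_rows", "payload": {
  "plan": [
    [[0.001,0.002,0,0,0,-0.2,0.1],[0.001,0.002,0,0,0,-0.33,0.1],[0.001,0.002,0,0,0,-0.33,0.1],[0.001,0.002,0,0,0,-0.33,0.1]]
  ]
}}

```text
t: 8.85
tcp_pos: [429.2, 228.3, 71.6]
eef_rot: [-0.109, -3.138, 0.001]
wrist_force: [0.6, 0.6, -1.2]
finger_gap: 24.6
finger_force: 49.7
```

>>> {"api": "send_rows", "payload": {
  "plan": [
    [[0,0,-0.013,-0.12,-0.11,0,0.1],[0,0,-0.026,-0.25,-0.22,0,0.1],[0,0,-0.026,-0.369,-0.33,0,0.1],[0,0,-0.026,-0.369,-0.33,0,0.1],[0,0,-0.026,-0.369,-0.33,0,0.1],[0,0,-0.026,-0.369,-0.33,0,0.1],[0,0,-0.026,-0.369,-0.33,0,0.1]]
  ]
}}

```text
t: 9.55
tcp_pos: [497.1, 157.7, 70.5]
eef_rot: [-0.043, -3.137, 0.002]
wrist_force: [0.1, -0.0, -2.4]
finger_gap: 24.9
finger_force: 49.7
```

```bash
python3 - <<'E'
from h import *
ins(1,38.4,47.3)
E
```

```text
t 9.6 tcp [497.1 157.7  70.5] gap 24.9 ff 49.7 wf [ 0.1 -0.  -2.4] toolx yaw 178.4
(np.float64(499.06091535947724), np.float64(157.60580818137933), 72.3, np.float64(-1.7)) -> [-0.001  -0.0024  0.0014] [-0.0095 -0.0002 -0.009 ] rows>=1
(np.float64(499.06091535947724), np.float64(157.60580818137933), 47.3, np.float64(-1.7)) -> [0. 0. 0.] [0.    0.    0.125] rows>=1
(np.float64(539.0433097642526), np.float64(156.4191584179749), 47.3, np.float64(-1.7)) -> [0. 0. 0.] [-0.2  0.   0. ] rows>=1
(np.float64(602.0155809517738), np.float64(154.55018504061292), 47.3, np.float64(-1.7)) -> [0. 0. 0.] [-0.315 -0.     0.   ] rows>=2
```

>>> {"api": "send_rows", "payload": {
  "plan": [
    [[0,-0.002,0.001,-0.01,0,0.06,0.1],[0,-0.002,0.001,-0.01,0,0.117,0.1],[0,-0.002,0.001,-0.01,0,0.117,0.1],[0,-0.002,0.001,-0.01,0,0.117,0.1],[0,-0.002,0.001,-0.01,0,0.117,0.1]]
  ]
}}

```text
t: 10.05
tcp_pos: [499.8, 157.1, 47.6]
eef_rot: [0.047, 3.141, -0.002]
wrist_force: [-0.6, -0.1, 0.1]
finger_gap: 24.0
finger_force: 49.7
```

```bash
python3 - <<'E'
from h import *
ins(1,38.4,47.3)
E
```

```text
t 10.1 tcp [499.8 157.1  47.6] gap 24.0 ff 49.7 wf [-0.6 -0.1  0.1] toolx yaw 178.3
(np.float64(499.06091535947724), np.float64(157.60580818137933), 72.3, np.float64(-1.7)) -> [-0.0009  0.0001 -0.0002] [ 0.0039  0.0022 -0.1236] rows>=1
(np.float64(499.06091535947724), np.float64(157.60580818137933), 47.3, np.float64(-1.7)) -> [0. 0. 0.] [0.    0.    0.125] rows>=1
(np.float64(539.0433097642526), np.float64(156.4191584179749), 47.3, np.float64(-1.7)) -> [0. 0. 0.] [-0.2  0.   0. ] rows>=1
(np.float64(602.0155809517738), np.float64(154.55018504061292), 47.3, np.float64(-1.7)) -> [0. 0. 0.] [-0.315 -0.     0.   ] rows>=2
```

>>> {"api": "send_rows", "payload": {
  "plan": [
    [[0,0,0,-0.05,0.001,0,0.1],[0,0,0,-0.1,0.001,0,0.1],[0,0,0,-0.15,0.001,0,0.1],[0,0,0,-0.2,0.001,0,0.1],[0,0,0,-0.2,0.001,0,0.1]]
  ]
}}

```text
t: 10.55
tcp_pos: [541.1, 155.9, 47.2]
eef_rot: [0.048, 3.141, -0.002]
wrist_force: [-0.4, -0.2, -1.5]
finger_gap: 25.1
finger_force: 49.7
```

>>> {"api": "send_rows", "payload": {
  "plan": [
    [[0,0,0,-0.06,0.001,0,0.1],[0,0,0,-0.12,0.001,0,0.1],[0,0,0,-0.18,0.001,0,0.1],[0,0,0,-0.22,0.001,0,0.1],[0,0,0,-0.26,0.001,0,0.1],[0,0,0,-0.28,0.001,0,0.1],[0,0,0,-0.295,0.001,0,0.1],[0,0,0,-0.305,0.001,0,0.1],[0,0,0,-0.31,0.001,0,0.1]]
  ]
}}

```text
t: 11.45
tcp_pos: [598.8, 154.4, 47.2]
eef_rot: [-0.046, -3.135, 0.003]
wrist_force: [-18.2, -0.3, 7.0]
finger_gap: 24.6
finger_force: 50.7
```

>>> {"api": "send_rows", "payload": {
  "plan": [
    [[0,0,0,0.005,0,0,0.55],[0,0,0,0.005,0,0,0.55],[0,0,0,0.005,0,0,0.55],[0,0,0,0.005,0,0,0.55],[0,0,0,0.005,0,-0.2,0.55],[0,0,0,0.005,0,-0.4,0.55],[0,0,0,0.005,0,-0.4,0.55],[0,0,0,0.005,0,-0.4,0.55]]
  ]
}}

```text
t: 12.25
tcp_pos: [601.5, 154.7, 128.6]
eef_rot: [0.047, 3.139, -0.001]
wrist_force: [-0.3, -0.2, -0.6]
finger_gap: 47.0
finger_force: 0.0
```

```bash
python3 - <<'E'
from h import *
ims={n:r.camera(n) for n in("top","side")}
for c,P,p0 in(("blue",HANDLE,[450,-35,-.17]),("green",COVER,[452,107,.2])):
    for cams in(("top",),("side",)):
        try: print(c,cams,fit(ims,c,P,p0,0,cams))
        except Exception as e: print(c,cams,e)
p=[449.6,-35.1,np.radians(-9.6)]; x,y=off(p,-40)
plan([(500,60,115,-9.6),(x,y,110,-9.6),(x,y,4,-9.6)])
E
```

```text
blue ('top',) (array([ 4.50108555e+02, -3.53411061e+01, -1.60968658e-01]), np.float64(1.5031329162187994))
blue ('side',) (array([ 4.49054462e+02, -3.45490855e+01, -1.76217224e-01]), np.float64(1.266527048311115))
green ('top',) 'NoneType' object has no attribute 'astype'
green ('side',) (array([4.50827742e+02, 1.07598664e+02, 2.06045655e-01]), np.float64(0.14734476967014132))
t 12.3 tcp [600.4 154.4 126.4] gap 47.0 ff 0.0 wf [ 0.2  0.6 -0.4] toolx yaw 178.3
(500, 60, 115, -9.6) -> [-0.0012 -0.0007  0.0875] [ 0.4876 -0.4867  0.0583] rows>=3
(np.float64(410.1601585171798), np.float64(-28.42925013135591), 110, -9.6) -> [0. 0. 0.] [ 0.3692 -0.5109  0.025 ] rows>=3
(np.float64(410.1601585171798), np.float64(-28.42925013135591), 4, -9.6) -> [0. 0. 0.] [0.   0.   0.53] rows>=3
```

>>> {"api": "send_rows", "payload": {
  "plan": [
    [[0,0,0.04,0.16,-0.16,0.02,0.6],[0,0,0.0875,0.32,-0.32,0.04,0.6],[0,0,0.0875,0.488,-0.487,0.058,0.6],[0,0,0.0875,0.488,-0.487,0.058,0.6],[0,0,0.0875,0.488,-0.487,0.058,0.6],[0,0,0.0875,0.488,-0.487,0.058,0.6]]
  ]
}}

```text
t: 12.95
tcp_pos: [500.7, 60.4, 115.6]
eef_rot: [-0.262, -3.131, 0.002]
wrist_force: [0.2, -0.3, -0.3]
finger_gap: 51.3
finger_force: 0.0
```

>>> {"api": "send_rows", "payload": {
  "plan": [
    [[0,0,0,0.12,-0.17,0.01,0.6],[0,0,0,0.24,-0.34,0.02,0.6],[0,0,0,0.369,-0.511,0.025,0.6],[0,0,0,0.369,-0.511,0.025,0.6],[0,0,0,0.369,-0.511,0.025,0.6],[0,0,0,0.369,-0.511,0.025,0.6],[0,0,0,0.369,-0.511,0.025,0.6]]
  ]
}}

```text
t: 13.65
tcp_pos: [411.3, -27.7, 111.0]
eef_rot: [-0.261, -3.13, 0.002]
wrist_force: [0.3, 0.5, -0.3]
finger_gap: 51.1
finger_force: 0.0
```

```bash
python3 - <<'E'
from h import *
plan([(410.2,-28.4,4,-9.6)])
E
```

```text
t 13.7 tcp [411.3 -27.7 111. ] gap 51.1 ff 0.0 wf [ 0.3  0.5 -0.3] toolx yaw 170.5
(410.2, -28.4, 4, -9.6) -> [-0.0009 -0.0001  0.0009] [ 0.0046 -0.0036  0.5349] rows>=3
```

>>> {"api": "send_rows", "payload": {
  "plan": [
    [[0,0,0,0.004,-0.003,0.25,0.6],[0,0,0,0.004,-0.003,0.42,0.6],[0,0,0,0.004,-0.003,0.535,0.6],[0,0,0,0.004,-0.003,0.535,0.6],[0,0,0,0.004,-0.003,0.535,0.6],[0,0,0,0.004,-0.003,0.535,0.1],[0,0,0,0.004,-0.003,0.535,0.1],[0,0,0,0.004,-0.003,0.535,0.1],[0,0,0,0.004,-0.003,0.535,0.1],[0,0,0,0.004,-0.003,0.535,0.1],[0,0,0,0.004,-0.003,0.535,0.1]]
  ]
}}

```text
t: 14.75
tcp_pos: [410.9, -29.0, 5.9]
eef_rot: [0.262, 3.127, -0.002]
wrist_force: [-1.3, 0.4, 5.5]
finger_gap: 25.1
finger_force: 50.3
```

```bash
python3 - <<'E'
from h import *
t=r.read_state()["tcp_pos"]; sh=np.hypot(449.6-t[0],-35.1-t[1]); print(sh)
ins(0,sh,t[2]+40.5,[(t[0],t[1],70,-9.6)])
E
```

```text
39.213295914664336
t 14.8 tcp [410.9 -29.    5.9] gap 25.1 ff 50.3 wf [-1.3  0.4  5.5] toolx yaw 170.4
(np.float64(410.8616155443863), np.float64(-29.015581682683425), 70, -9.6) -> [-0.0006  0.0021  0.0001] [-1.100e-03 -3.000e-04 -3.206e-01] rows>=2
(np.float64(495.7263466615452), np.float64(72.66734750634956), np.float64(71.37458305108333), np.float64(-1.7)) -> [ 0.      0.     -0.0878] [-0.3336  0.5721 -0.0069] rows>=3
(np.float64(495.7263466615452), np.float64(72.66734750634956), np.float64(46.374583051083334), np.float64(-1.7)) -> [0. 0. 0.] [0.    0.    0.125] rows>=1
(np.float64(535.7087410663206), np.float64(71.48069774294513), np.float64(46.374583051083334), np.float64(-1.7)) -> [0. 0. 0.] [-0.2  0.   0. ] rows>=1
(np.float64(598.6810122538418), np.float64(69.61172436558314), np.float64(46.374583051083334), np.float64(-1.7)) -> [0. 0. 0.] [-0.315 -0.     0.   ] rows>=2
```

>>> {"api": "send_rows", "payload": {
  "plan": [
    [[0,0.002,0,0,0,-0.2,0.1],[0,0.002,0,0,0,-0.34,0.1],[0,0.002,0,0,0,-0.34,0.1],[0,0.002,0,0,0,-0.34,0.1]]
  ]
}}

```text
t: 15.15
tcp_pos: [410.2, -29.0, 72.9]
eef_rot: [-0.263, -3.129, 0.002]
wrist_force: [0.1, 0.0, -1.0]
finger_gap: 24.3
finger_force: 49.6
```

>>> {"api": "send_rows", "payload": {
  "plan": [
    [[0,0,-0.04,-0.11,0.19,0,0.1],[0,0,-0.0878,-0.22,0.38,0,0.1],[0,0,-0.0878,-0.333,0.572,0,0.1],[0,0,-0.0878,-0.333,0.572,0,0.1],[0,0,-0.0878,-0.333,0.572,0,0.1],[0,0,-0.0878,-0.333,0.572,0,0.1],[0,0,-0.0878,-0.333,0.572,0,0.1]]
  ]
}}

```text
t: 15.85
tcp_pos: [493.7, 72.0, 71.6]
eef_rot: [-0.048, -3.138, 0.002]
wrist_force: [0.3, -0.5, -0.6]
finger_gap: 24.5
finger_force: 49.8
```

```bash
python3 - <<'E'
from h import *
ins(0,39.2,46.2)
E
```

```text
t 15.8 tcp [493.7  72.   71.6] gap 24.5 ff 49.8 wf [ 0.3 -0.5 -0.6] toolx yaw 178.2
(np.float64(495.7396367241473), np.float64(72.66695306649979), 71.2, np.float64(-1.7)) -> [-0.0007 -0.0023 -0.0006] [-0.0103  0.0035  0.0017] rows>=1
(np.float64(495.7396367241473), np.float64(72.66695306649979), 46.2, np.float64(-1.7)) -> [0. 0. 0.] [0.    0.    0.125] rows>=1
(np.float64(535.7220311289226), np.float64(71.48030330309535), 46.2, np.float64(-1.7)) -> [0. 0. 0.] [-0.2 -0.   0. ] rows>=1
(np.float64(598.6943023164438), np.float64(69.61132992573337), 46.2, np.float64(-1.7)) -> [0. 0. 0.] [-0.315 -0.     0.   ] rows>=2
```

>>> {"api": "send_rows", "payload": {
  "plan": [
    [[0,-0.002,-0.001,-0.01,0.003,0.06,0.1],[0,-0.002,-0.001,-0.01,0.003,0.127,0.1],[0,-0.002,-0.001,-0.01,0.003,0.127,0.1],[0,-0.002,-0.001,-0.01,0.003,0.127,0.1],[0,-0.002,-0.001,-0.01,0.003,0.127,0.1]]
  ]
}}

```text
t: 16.35
tcp_pos: [496.3, 73.2, 46.5]
eef_rot: [0.044, 3.141, -0.002]
wrist_force: [-0.9, 1.5, -0.8]
finger_gap: 24.4
finger_force: 49.8
```

>>> {"api": "send_rows", "payload": {
  "plan": [
    [[0,0,0,-0.05,0.001,0,0.1],[0,0,0,-0.1,0.001,0,0.1],[0,0,0,-0.15,0.001,0,0.1],[0,0,0,-0.2,0.001,0,0.1],[0,0,0,-0.2,0.001,0,0.1]]
  ]
}}

```text
t: 16.85
tcp_pos: [537.6, 72.3, 46.1]
eef_rot: [0.044, 3.141, -0.002]
wrist_force: [-0.3, 0.6, -2.1]
finger_gap: 24.4
finger_force: 49.8
```

>>> {"api": "send_rows", "payload": {
  "plan": [
    [[0,0,0,-0.06,0.003,0,0.1],[0,0,0,-0.12,0.003,0,0.1],[0,0,0,-0.18,0.003,0,0.1],[0,0,0,-0.22,0.003,0,0.1],[0,0,0,-0.26,0.003,0,0.1],[0,0,0,-0.28,0.003,0,0.1],[0,0,0,-0.295,0.003,0,0.1],[0,0,0,-0.305,0.003,0,0.1],[0,0,0,-0.31,0.003,0,0.1]]
  ]
}}

```text
t: 17.75
tcp_pos: [595.1, 71.0, 46.0]
eef_rot: [-0.044, -3.135, 0.003]
wrist_force: [-20.2, -5.6, 7.5]
finger_gap: 24.6
finger_force: 50.9
```

>>> {"api": "send_rows", "payload": {
  "plan": [
    [[0,0,0,0.005,0,0,0.55],[0,0,0,0.005,0,0,0.55],[0,0,0,0.005,0,0,0.55],[0,0,0,0.005,0,0,0.55],[0,0,0,0.005,0,-0.2,0.55],[0,0,0,0.005,0,-0.4,0.55],[0,0,0,0.005,0,-0.6,0.3],[0,0,0,0.005,0,-0.8,0],[0,0,0,0.005,0,-0.8,0],[0,0,0,0.005,0,-0.8,0]]
  ]
}}

```text
t: 18.75
tcp_pos: [597.9, 71.6, 207.2]
eef_rot: [0.044, 3.139, -0.001]
wrist_force: [-0.1, 0.6, -1.1]
finger_gap: 0.2
finger_force: 0.0
```

```bash
python3 - <<'E'
from h import *
plan([(580,-120,210,0),(606.4,-310,210,5),(606.4,-332.5,200,5)])
E
```

```text
t 18.8 tcp [597.9  71.6 207.2] gap 0.2 ff 0.0 wf [-0.1  0.6 -1.1] toolx yaw 178.4
(580, -120, 210, 0) -> [-0.0004  0.0014 -0.0178] [ 0.0625 -0.9601 -0.0136] rows>=4
(606.4, -310, 210, 5) -> [ 0.      0.     -0.0556] [-0.132 -0.95   0.   ] rows>=4
(606.4, -332.5, 200, 5) -> [0. 0. 0.] [ 0.0098 -0.1121  0.05  ] rows>=1
```

>>> {"api": "send_rows", "payload": {
  "plan": [
    [[0,0,-0.01,0.015,-0.24,-0.014,0],[0,0,-0.018,0.03,-0.48,-0.014,0],[0,0,-0.018,0.045,-0.72,-0.014,0],[0,0,-0.018,0.0625,-0.96,-0.014,0],[0,0,-0.018,0.0625,-0.96,-0.014,0],[0,0,-0.018,0.0625,-0.96,-0.014,0],[0,0,-0.018,0.0625,-0.96,-0.014,0]]
  ]
}}

```text
t: 19.45
tcp_pos: [579.2, -119.4, 208.2]
eef_rot: [0.001, -3.14, 0.001]
wrist_force: [0.1, 0.8, 0.6]
finger_gap: -0.1
finger_force: 0.0
```

>>> {"api": "send_rows", "payload": {
  "plan": [
    [[0,0,-0.03,-0.033,-0.24,0,0],[0,0,-0.0556,-0.066,-0.48,0,0],[0,0,-0.0556,-0.1,-0.72,0,0],[0,0,-0.0556,-0.132,-0.95,0,0],[0,0,-0.0556,-0.132,-0.95,0,0],[0,0,-0.0556,-0.132,-0.95,0,0],[0,0,-0.0556,-0.132,-0.95,0,0]]
  ]
}}

```text
t: 20.15
tcp_pos: [606.3, -308.4, 209.4]
eef_rot: [0.14, -3.138, 0.001]
wrist_force: [-0.9, 0.1, 0.1]
finger_gap: 0.1
finger_force: 0.0
```

```bash
python3 - <<'E'
from h import *
plan([(606.4,-332.5,180,5)])
im=np.vstack([cv2.resize(r.camera("top")[110:260,120:320],None,fx=2,fy=2),cv2.resize(r.camera("side")[140:290,220:420],None,fx=2,fy=2)]); 
cv2.imwrite("pics/e.png",im[:,:,::-1])
E
```

```text
t 20.1 tcp [ 606.3 -308.4  209.4] gap 0.1 ff 0.0 wf [-0.9  0.1  0.1] toolx yaw -174.9
(606.4, -332.5, 180, 5) -> [-0.0003 -0.0002  0.0014] [ 0.01   -0.12    0.1471] rows>=1
```

View pics/e.png

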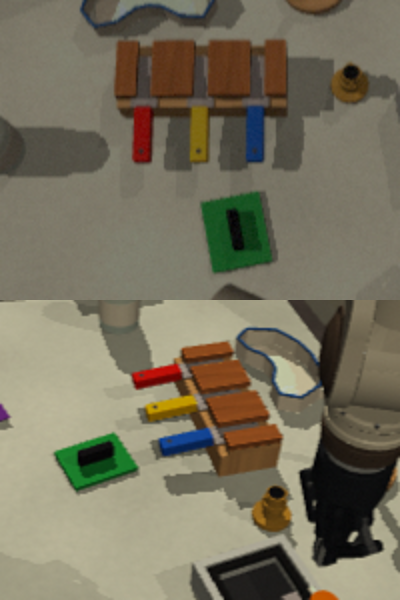

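>>> {"api": "send_rows", "payload": {
  "plan": [
    [[0,0,0,0.01,-0.12,0,0],[0,0,0,0.01,-0.12,0.1,0],[0,0,0,0.01,-0.12,0.185,0],[0,0,0,0.01,-0.12,0.185,0],[0,0,0,0.01,-0.12,0.185,0],[0,0,0,0.01,-0.12,0.185,0]]
  ]
}}

```text
t: 20.85
tcp_pos: [606.4, -333.8, 174.2]
eef_rot: [-0.139, 3.137, -0.003]
wrist_force: [0.3, -0.2, -0.7]
finger_gap: -0.0
finger_force: 0.0
```

```bash
python3 - <<'E'
from h import *
plan([(606.4,-332.5,158,5)])
E
```

```text
t 20.9 tcp [ 606.4 -333.8  174.2] gap -0.0 ff 0.0 wf [ 0.3 -0.2 -0.7] toolx yaw -174.9
(606.4, -332.5, 158, 5) -> [-0.0013  0.001   0.0008] [-0.0004  0.0064  0.081 ] rows>=1
```

>>> {"api": "send_rows", "payload": {
  "plan": [
    [[0,0,0,0,0.005,0.04,0],[0,0,0,0,0.005,0.06,0],[0,0,0,0,0.005,0.075,0],[0,0,0,0,0.005,0.085,0],[0,0,0,0,0.005,0.09,0],[0,0,0,0,0.005,0.09,0],[0,0,0,0,0.005,0.09,0],[0,0,0,0,0.005,0.09,0]]
  ]
}}

```text
t: 21.65
tcp_pos: [606.6, -333.3, 158.0]
eef_rot: [-0.138, 3.134, -0.005]
wrist_force: [-1.4, 1.6, 17.5]
finger_gap: -0.3
finger_force: 8.9
```

>>> {"api": "send_rows", "payload": {
  "plan": [
    [[0,0,0,0,0,-0.08,0],[0,0,0,0,0,-0.2,0],[0,0,0,0,0,-0.25,0.3],[0,0,0,0,0,-0.25,0.6],[0,0,0,0,0,-0.25,0.6],[0,0,0,0,0,-0.25,0.6]]
  ]
}}

```text
t: 22.25
tcp_pos: [605.5, -333.1, 202.9]
eef_rot: [0.137, -3.137, -0.0]
wrist_force: [0.3, -0.3, 0.2]
finger_gap: 51.5
finger_force: 0.0
```

```bash
python3 - <<'E'
from h import *
ims={n:r.camera(n) for n in("top","side")}
for cams in(("top","side"),("top",),("side",)): print(fit(ims,"green",COVER,[452,107,.2],0,cams))
plan([(560,-140,210,8),(470,50,190,11.5),(451.5,107,110,11.5),(451.5,107,14,11.5)])
E
```

```text
(array([4.51425790e+02, 1.06607398e+02, 1.96102366e-01]), np.float64(0.6348508059037918))
(array([4.52042837e+02, 1.06096281e+02, 1.90665374e-01]), np.float64(0.6426560450711705))
(array([4.50827742e+02, 1.07598664e+02, 2.06045655e-01]), np.float64(0.14734476967014132))
t 22.4 tcp [ 605.5 -333.1  203.3] gap 51.1 ff 0.0 wf [-0.1 -0.1  0.4] toolx yaw -175.0
(560, -140, 210, 8) -> [ 0.     -0.001  -0.0331] [ 0.1423  0.9815 -0.0334] rows>=4
(470, 50, 190, 11.5) -> [ 0.      0.     -0.0389] [0.3134 1.0034 0.1   ] rows>=5
(451.5, 107, 110, 11.5) -> [0. 0. 0.] [0.0338 0.2977 0.4   ] rows>=2
(451.5, 107, 14, 11.5) -> [0. 0. 0.] [0.   0.   0.48] rows>=2
```

>>> {"api": "send_rows", "payload": {
  "plan": [
    [[0,0,-0.033,0.035,0.24,-0.033,0.6],[0,0,-0.033,0.07,0.48,-0.033,0.6],[0,0,-0.033,0.105,0.72,-0.033,0.6],[0,0,-0.033,0.142,0.98,-0.033,0.6],[0,0,-0.033,0.142,0.98,-0.033,0.6],[0,0,-0.033,0.142,0.98,-0.033,0.6]]
  ]
}}

```text
t: 22.95
tcp_pos: [560.2, -139.4, 211.0]
eef_rot: [-0.222, 3.134, -0.002]
wrist_force: [0.4, -0.6, -0.7]
finger_gap: 51.4
finger_force: 0.0
```

>>> {"api": "send_rows", "payload": {
  "plan": [
    [[0,0,-0.039,0.07,0.23,0.02,0.6],[0,0,-0.039,0.14,0.46,0.04,0.6],[0,0,-0.039,0.21,0.69,0.06,0.6],[0,0,-0.039,0.28,0.9,0.08,0.6],[0,0,-0.039,0.313,1,0.1,0.6],[0,0,-0.039,0.313,1,0.1,0.6],[0,0,-0.039,0.313,1,0.1,0.6]]
  ]
}}

```text
t: 23.65
tcp_pos: [471.1, 48.2, 190.6]
eef_rot: [0.315, -3.126, 0.002]
wrist_force: [-0.4, -0.4, 0.1]
finger_gap: 50.8
finger_force: 0.0
```

>>> {"api": "send_rows", "payload": {
  "plan": [
    [[0,0,0,0.034,0.2,0.1,0.6],[0,0,0,0.034,0.3,0.28,0.6],[0,0,0,0.034,0.3,0.4,0.6],[0,0,0,0.034,0.3,0.4,0.6],[0,0,0,0.034,0.3,0.4,0.6],[0,0,0,0.034,0.3,0.4,0.6]]
  ]
}}

```text
t: 24.25
tcp_pos: [453.2, 105.5, 112.3]
eef_rot: [-0.312, 3.124, -0.001]
wrist_force: [-0.6, -0.3, 1.1]
finger_gap: 51.3
finger_force: 0.0
```

```bash
python3 - <<'E'
from h import *
im={"side":r.camera("side")}
print(fit(im,"green",COVER,[452,107,.2],0,("side",)))
plan([(451.5,107,14,11.5)])
E
```

```text
(array([4.50958264e+02, 1.07522472e+02, 2.37134775e-01]), np.float64(0.1923120035651671))
t 24.3 tcp [453.2 105.7 112.3] gap 51.4 ff 0.0 wf [-0.2 -0.7 -0.3] toolx yaw -168.6
(451.5, 107, 14, 11.5) -> [-0.0007  0.0013 -0.0009] [0.0077 0.0086 0.4916] rows>=2
```

>>> {"api": "send_rows", "payload": {
  "plan": [
    [[0,0,0,0.007,0.007,0.25,0.6],[0,0,0,0.007,0.007,0.42,0.6],[0,0,0,0.007,0.007,0.49,0.6],[0,0,0,0.007,0.007,0.49,0.6],[0,0,0,0.007,0.007,0.49,0.6],[0,0,0,0.007,0.007,0.49,0],[0,0,0,0.007,0.007,0.49,0],[0,0,0,0.007,0.007,0.49,0],[0,0,0,0.007,0.007,0.49,0],[0,0,0,0.007,0.007,0.49,0],[0,0,0,0.007,0.007,0.49,0]]
  ]
}}

```text
t: 25.4
tcp_pos: [451.3, 107.4, 14.3]
eef_rot: [-0.315, 3.123, -0.001]
wrist_force: [0.1, -0.5, 6.8]
finger_gap: 15.1
finger_force: 51.1
```

```bash
python3 - <<'E'
from h import *
t=r.read_state()["tcp_pos"]
plan([(t[0],t[1],130,11.5),(520,-70,140,8),(596,-213.5,120,5)])
E
```

```text
t 25.4 tcp [451.3 107.4  14.3] gap 15.1 ff 51.1 wf [ 0.1 -0.5  6.8] toolx yaw -168.5
(np.float64(451.3496819171308), np.float64(107.42921661614604), 130, 11.5) -> [-0.0007  0.0015  0.    ] [-0.0014 -0.0006 -0.5787] rows>=3
(520, -70, 140, 8) -> [0.     0.     0.0389] [-0.1595 -0.9378 -0.05  ] rows>=4
(596, -213.5, 120, 5) -> [0.     0.     0.0333] [-0.2764 -0.7634  0.1   ] rows>=4
```

>>> {"api": "send_rows", "payload": {
  "plan": [
    [[0,0.001,0,0,0,-0.15,0],[0,0.001,0,0,0,-0.35,0],[0,0.001,0,0,0,-0.58,0],[0,0.001,0,0,0,-0.58,0],[0,0.001,0,0,0,-0.58,0]]
  ]
}}

```text
t: 25.9
tcp_pos: [451.0, 107.5, 129.8]
eef_rot: [-0.315, 3.125, -0.001]
wrist_force: [-0.1, 0.2, -2.0]
finger_gap: 14.7
finger_force: 50.1
```

>>> {"api": "send_rows", "payload": {
  "plan": [
    [[0,0,0.02,-0.03,-0.18,-0.05,0],[0,0,0.039,-0.06,-0.36,-0.05,0],[0,0,0.039,-0.1,-0.55,-0.05,0],[0,0,0.039,-0.13,-0.74,-0.05,0],[0,0,0.039,-0.16,-0.938,-0.05,0],[0,0,0.039,-0.16,-0.938,-0.05,0],[0,0,0.039,-0.16,-0.938,-0.05,0]]
  ]
}}

```text
t: 26.6
tcp_pos: [518.3, -70.7, 137.0]
eef_rot: [0.216, -3.129, 0.001]
wrist_force: [-0.3, 1.0, -0.5]
finger_gap: 14.6
finger_force: 50.1
```

>>> {"api": "send_rows", "payload": {
  "plan": [
    [[0,0,0.02,-0.06,-0.16,0,0],[0,0,0.033,-0.12,-0.32,0,0],[0,0,0.033,-0.18,-0.48,0,0],[0,0,0.033,-0.23,-0.64,0,0],[0,0,0.033,-0.276,-0.763,0.05,0],[0,0,0.033,-0.276,-0.763,0.1,0],[0,0,0.033,-0.276,-0.763,0.1,0],[0,0,0.033,-0.276,-0.763,0.1,0]]
  ]
}}

```text
t: 27.4
tcp_pos: [594.4, -212.0, 118.5]
eef_rot: [0.139, -3.136, 0.001]
wrist_force: [0.9, -0.1, -0.7]
finger_gap: 14.7
finger_force: 50.1
```

```bash
python3 - <<'E'
from h import *
plan([(596,-213.5,76,5)])
ims={n:r.camera(n) for n in("top","side")}
z=r.read_state()["tcp_pos"][2]-14.3
for cams in(("side",),): 
    try: print(fit(ims,"green",COVER,[596,-213,.087],z,cams))
    except Exception as e: print(e)
im=np.hstack([cv2.resize(ims["top"][120:240,280:420],None,fx=2.8,fy=2.8),cv2.resize(ims["side"][220:340,290:430],None,fx=2.8,fy=2.8)]); cv2.imwrite("pics/f.png",im[:,:,::-1])
E
```

```text
t 27.4 tcp [ 594.4 -212.   118.5] gap 14.7 ff 50.1 wf [ 0.9 -0.1 -0.7] toolx yaw -174.9
(596, -213.5, 76, 5) -> [-0.0002 -0.0019  0.001 ] [-0.0081 -0.0081  0.2125] rows>=1
(array([ 5.89878389e+02, -2.12850038e+02, -2.42176263e-01]), np.float64(2.3098812776469337))
```

View pics/f.png

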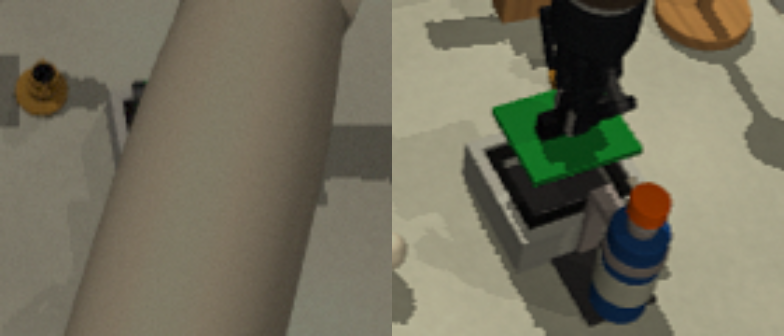

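>>> {"api": "send_rows", "payload": {
  "plan": [
    [[0,-0.002,0.001,-0.007,-0.008,0.1,0],[0,-0.002,0.001,-0.007,-0.008,0.2,0],[0,-0.002,0.001,-0.007,-0.008,0.24,0],[0,-0.002,0.001,-0.007,-0.008,0.245,0],[0,-0.002,0.001,-0.007,-0.008,0.245,0],[0,-0.002,0.001,-0.007,-0.008,0.245,0]]
  ]
}}

```text
t: 28.1
tcp_pos: [597.0, -215.1, 71.3]
eef_rot: [-0.135, 3.136, -0.003]
wrist_force: [0.6, 0.2, -1.5]
finger_gap: 14.8
finger_force: 50.1
```

```bash
python3 - <<'E'
from h import *
plan([(596,-213.5,60,5)])
im=cv2.resize(r.camera("side")[240:335,300:400],None,fx=6,fy=6,interpolation=cv2.INTER_CUBIC); cv2.imwrite("pics/g.png",im[:,:,::-1])
E
```

```text
t 28.1 tcp [ 597.  -215.1   71.3] gap 14.8 ff 50.1 wf [ 0.6  0.2 -1.5] toolx yaw -175.1
(596, -213.5, 60, 5) -> [-0.0012  0.0019 -0.0007] [0.0042 0.0087 0.0563] rows>=1
```

View pics/g.png

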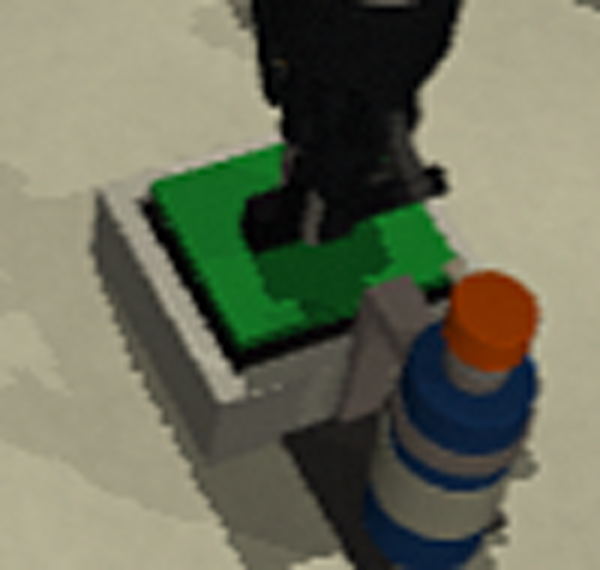

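```bash
python3 - <<'E'
from h import *
C=np.array([(-55,45,0),(-55,45,9),(-55,-45,0),(-55,-45,9),(55,-45,9)],float)
W=np.array([(-71,61,50),(-71,-61,50),(-59,49,50),(-59,-49,50)],float)
tr=lambda uv:(uv-(300,240)+.5)*6-.5
print("cover TL0,TL9,near0,near9,right9\n",tr(proj("side",place(C,[596.8,-214.5,np.radians(5)],57))).round(0))
print("well\n",tr(proj("side",place(W,[595.9,-213.4,np.radians(5)]))).round(0))
E
```

```text
cover TL0,TL9,near0,near9,right9
 [[150. 196.]
 [152. 184.]
 [241. 356.]
 [243. 344.]
 [469. 270.]]
well
 [[ 99. 187.]
 [219. 405.]
 [134. 200.]
 [232. 374.]]
```

>>> {"api": "send_rows", "payload": {
  "plan": [
    [[0,0.001,0,0.004,0.006,0,0],[0,0.001,0,0.004,0.006,0.015,0],[0,0.001,0,0.004,0.006,0.03,0],[0,0.001,0,0.004,0.006,0.045,0],[0,0.001,0,0.004,0.006,0.05,0],[0,0.001,0,0.004,0.006,0.05,0]]
  ]
}}

```text
t: 28.75
tcp_pos: [595.5, -214.0, 60.2]
eef_rot: [-0.135, 3.139, -0.002]
wrist_force: [-2.0, 0.9, 3.7]
finger_gap: 14.7
finger_force: 50.7
```

>>> {"api": "send_rows", "payload": {
  "plan": [
    [[0,0,0,0,0,0.01,0],[0,0,0,0,0,0.02,0],[0,0,0,0,0,0.03,0],[0,0,0,0,0,0.038,0],[0,0,0,0,0,0.044,0],[0,0,0,0,0,0.05,0],[0,0,0,0,0,0.05,0],[0,0,0,0,0,0.05,0]]
  ]
}}

```text
t: 29.55
tcp_pos: [595.7, -214.0, 55.1]
eef_rot: [-0.135, 3.135, -0.004]
wrist_force: [-15.7, 6.2, 34.6]
finger_gap: 14.8
finger_force: 55.0
```

>>> {"api": "send_rows", "payload": {
  "plan": [
    [[0,0,0,0,0,-0.01,0],[0,0,0,0,0,-0.012,0.3],[0,0,0,0,0,-0.012,0.5],[0,0,0,0,0,-0.012,0.5],[0,0,0,0,0,-0.012,0.5],[0,0,0,0,0,-0.012,0.5],[0,0,0,0,0,-0.2,0.5],[0,0,0,0,0,-0.4,0.5],[0,0,0,0,0,-0.6,0.3],[0,0,0,0,0,-0.7,0],[0,0,0,0,0,-0.7,0]]
  ]
}}

```text
t: 30.65
tcp_pos: [596.7, -214.3, 193.7]
eef_rot: [-0.135, 3.134, -0.005]
wrist_force: [0.7, -0.2, 0.5]
finger_gap: 0.5
finger_force: 0.0
```

```bash
python3 - <<'E'
from h import *
plan([(596,-213.5,74,5)])
im=cv2.resize(r.camera("side")[240:335,300:400],None,fx=6,fy=6,interpolation=cv2.INTER_CUBIC); cv2.imwrite("pics/i.png",im[:,:,::-1])
E
```

```text
t 30.6 tcp [ 596.7 -214.3  193.7] gap 0.5 ff 0.0 wf [ 0.7 -0.2  0.5] toolx yaw -175.1
(596, -213.5, 74, 5) -> [-0.0022  0.0031 -0.0008] [0.0063 0.0062 0.5983] rows>=3
```

View pics/i.png

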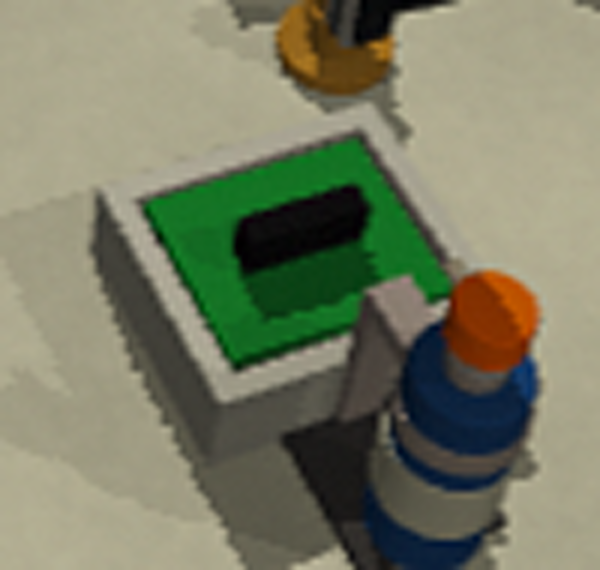

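```bash
python3 - <<'E'
from h import *
w=[596,-213.5,np.radians(5)]
a=off(w,-36,-30); b=off(w,36,28)
plan([(*a,80,5),(*a,50,5),(*a,100,5),(*b,100,5),(*b,50,5)])
E
```

```text
t 30.7 tcp [ 596.2 -214.   191.2] gap 0.1 ff 0.0 wf [ 0.1  0.5 -0.7] toolx yaw -175.1
(np.float64(562.7516631511269), np.float64(-246.52344768166807), 80, 5) -> [-0.0015  0.0014 -0.0007] [ 0.1817 -0.1462  0.5559] rows>=3
(np.float64(562.7516631511269), np.float64(-246.52344768166807), 50, 5) -> [0. 0. 0.] [0.   0.   0.15] rows>=1
(np.float64(562.7516631511269), np.float64(-246.52344768166807), 100, 5) -> [0. 0. 0.] [ 0.    0.   -0.25] rows>=1
(np.float64(629.4226483343684), np.float64(-182.4689417145154), 100, 5) -> [0. 0. 0.] [-0.36  0.29  0.  ] rows>=2
(np.float64(629.4226483343684), np.float64(-182.4689417145154), 50, 5) -> [0. 0. 0.] [0.   0.   0.25] rows>=1
```

>>> {"api": "send_rows", "payload": {
  "plan": [
    [[0,0,0,0.18,-0.146,0.2,0],[0,0,0,0.18,-0.146,0.4,0],[0,0,0,0.18,-0.146,0.556,0],[0,0,0,0.18,-0.146,0.62,0],[0,0,0,0.18,-0.146,0.66,0],[0,0,0,0.18,-0.146,0.68,0],[0,0,0,0.18,-0.146,0.69,0]]
  ]
}}

```text
t: 31.4
tcp_pos: [562.9, -246.2, 52.8]
eef_rot: [-0.136, 3.137, -0.003]
wrist_force: [-0.3, 0.4, 0.4]
finger_gap: -0.1
finger_force: 0.0
```

>>> {"api": "send_rows", "payload": {
  "plan": [
    [[0,0,0,0,0,0.005,0],[0,0,0,0,0,0.01,0],[0,0,0,0,0,0.015,0],[0,0,0,0,0,0.02,0],[0,0,0,0,0,0.02,0]]
  ]
}}

```text
t: 31.9
tcp_pos: [562.7, -246.3, 49.9]
eef_rot: [-0.135, 3.137, -0.003]
wrist_force: [-2.6, 1.8, 9.4]
finger_gap: 0.4
finger_force: 5.0
```

>>> {"api": "send_rows", "payload": {
  "plan": [
    [[0,0,0,0,0,0.005,0],[0,0,0,0,0,0.008,0],[0,0,0,0,0,0.008,0]]
  ]
}}

```text
t: 32.2
tcp_pos: [562.8, -246.5, 49.7]
eef_rot: [-0.135, 3.136, -0.004]
wrist_force: [-7.0, 2.4, 19.0]
finger_gap: 0.2
finger_force: 9.6
```

>>> {"api": "send_rows", "payload": {
  "plan": [
    [[0,0,0,0,0,-0.2,0],[0,0,0,0,0,-0.25,0],[0,0,0,-0.18,0.145,-0.25,0],[0,0,0,-0.36,0.29,-0.25,0],[0,0,0,-0.36,0.29,-0.25,0],[0,0,0,-0.36,0.29,-0.1,0],[0,0,0,-0.36,0.29,-0.04,0],[0,0,0,-0.36,0.29,-0.02,0],[0,0,0,-0.36,0.29,-0.01,0],[0,0,0,-0.36,0.29,0,0],[0,0,0,-0.36,0.29,0,0]]
  ]
}}

```text
t: 33.3
tcp_pos: [628.1, -182.1, 49.6]
eef_rot: [-0.135, 3.138, -0.001]
wrist_force: [-10.8, 6.0, 18.5]
finger_gap: 0.0
finger_force: 9.8
```

>>> {"api": "send_rows", "payload": {
  "plan": [
    [[0,0,0,0,0,-0.2,0],[0,0,0,0,0,-0.4,0],[0,0,0,0,0,-0.6,0],[0,0,0,0,0,-0.8,0],[0,0,0,0.3,0,-0.9,0],[0,0,0,0.5,0,-0.9,0],[0,0,0,0.5,0,-0.9,0],[0,0,0,0.5,0,-0.9,0]]
  ]
}}

```text
t: 34.1
tcp_pos: [528.3, -191.2, 227.6]
eef_rot: [-0.133, 3.137, -0.003]
wrist_force: [-0.8, -0.6, -0.0]
finger_gap: -0.2
finger_force: 0.0
```

```bash
python3 - <<'E'
from h import *
im=r.camera("side"); cv2.imwrite("pics/z.png",cv2.resize(im[130:350,210:430,::-1],None,fx=2.6,fy=2.6)); print(r.read_state()["tcp_pos"])
E
```

```text
[ 529.18341079 -191.0380502   227.0701747 ]
```

View pics/z.png

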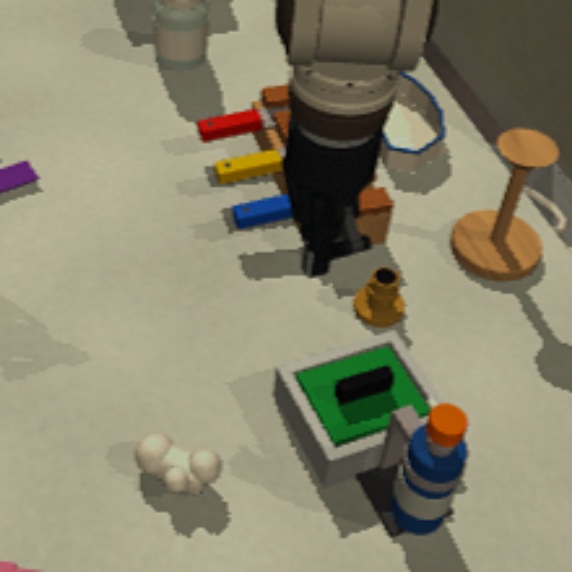

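```bash
python3 - <<'E'
from h import *
ims={n:r.camera(n) for n in("top","side")}
for k,c in((2,"red"),(1,"yellow"),(0,"blue")):
    p0=[*off(RACKP,0,(k-1)*85),RACKP[2]]
    for cams in(("top",),("side",)):
        try:
            p,e=fit(ims,c,HANDLE,p0,38,cams); d=np.array(p[:2])-RACKP[:2]; print(c,cams,p.round(2),"rel",d@[np.cos(RACKP[2]),np.sin(RACKP[2])],d@[-np.sin(RACKP[2]),np.cos(RACKP[2])],e)
        except Exception as x: print(c,cams,x)
im=cv2.resize(ims["top"][120:220,160:290],None,fx=6,fy=6,interpolation=cv2.INTER_CUBIC); cv2.imwrite("pics/y.png",im[:,:,::-1])
E
```

```text
red ('top',) [ 6.4032e+02  2.3874e+02 -4.0000e-02] rel 0.3875437253705524 85.29075150191709 1.530142351237604
red ('side',) [6.3757e+02 2.4267e+02 9.0000e-02] rel -2.4719225891928067 89.1315331871909 0.42279025001987414
yellow ('top',) [637.12 156.31  -0.  ] rel -0.36647041083127063 2.802969314602158 1.2311564462031033
yellow ('side',) [6.3556e+02 1.5817e+02 1.0000e-01] rel -1.9728692027667043 4.6090725025369 0.41347225456379455
blue ('top',) [ 6.3376e+02  7.0950e+01 -4.0000e-02] rel -1.185151262384601 -82.62099684616103 1.6846716701649687
blue ('side',) [6.2597e+02 8.3330e+01 3.0000e-01] rel -9.344080397369943 -70.47739843793875 2.178688027803967
```

View pics/y.png

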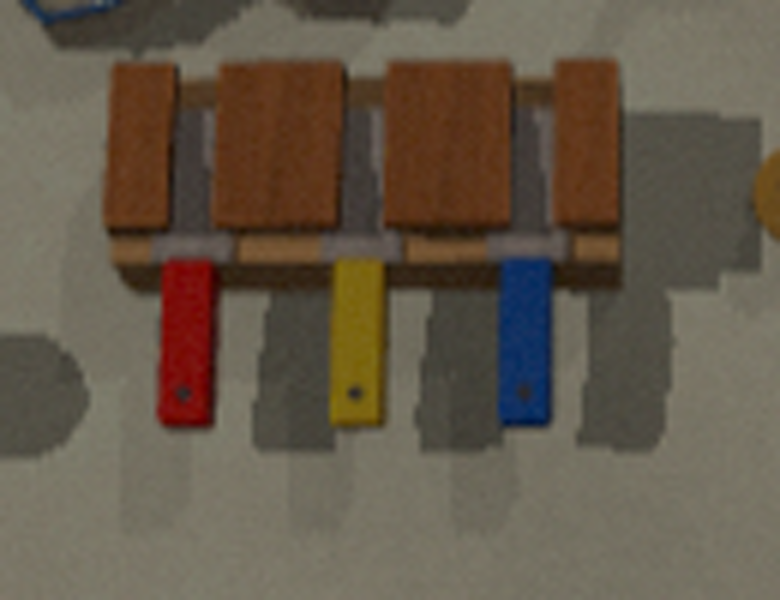

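All three handles (shoulders at about row 258) meet the block's front face, and their blades fill the slots. The cover is flush and the cap is up, so I'm handing in.

```bash
python3 -c "
from plant import r
print(r.hand_in())"
```

```text
the job is handed in; nothing more can be done
None
```

I handed the job in at about 34 s with no verdict shown: all three scrapers are home in their slots, the cap was pressed and sprang back before covering, the cover sits flush, and the heel bone and bulb holder were not touched.

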